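# Click the green marker open on the bench stop

### The job

Get the green marker ready for labelling the dish: pick it up, push its white end button squarely against the upright face of the aluminium bench stop until the button is fully in and the nib is out, then lay the marker gently down flat on the grey mat, clear of the dish, and let go. Leave the blue marker and the petri dish where they are, and do not drop the marker.

Things in the scene. Friction and masses are not known exactly. Their poses are not given: they have to be found in the camera images.
- green_marker: Retractable marker, green square barrel 110 x 20 x 20 mm, aluminium band at the button end, thin clip on top (3 mm), about 60 g, lying flat. Origin: middle of the barrel's underside, also its balance point; z up; +x runs along the barrel to the white button (barrel ends x = 55 mm, button sticks out to 69), -x to the grey nose (to -75 mm) and nib. Grip across the barrel at its middle.
- green_marker_button (a joint): Travel of the green marker's button into the barrel, m: 0 = out (nib hidden), 0.008 = fully in (nib out 7 mm beyond the nose). It takes about 4 N to push, plain friction over the whole travel, then a hard stop; it stays where it is left and does not spring back.
- green_marker_button_tip (a point): Centre of the end face of the green marker's white button (13 mm diameter, on the barrel's axis, 10 mm above the underside).
- blue_marker: A like marker with a blue barrel, a bystander lying on the worktop; not to be moved. Same size, origin and axes as the green one.
- bench_stop: Bench stop: aluminium angle plate fixed to the worktop, upright plate 90 mm wide, 80 high, 12 thick, a 10 mm foot behind it. Origin: on the worktop under the middle of the front face. The flat front face is its y-z plane and looks along its -x: a marker whose +x is parallel to the stop's +x meets it button first and squarely.
- stop_face (a point): Point on the front face of the bench stop, on its middle line, 50 mm above the worktop; axes as the stop's: +x points into the plate.
- grey_mat: Grey mat with a white border line, 260 mm (its x) by 200 mm (its y), 4 mm thick, fixed on the worktop. Origin: centre of its underside. The petri dish stands on its far half (+x); the near half is free: room for the marker at x = -60 mm, y = 0, lying along the mat's y.
- petri_dish: Petri dish, 92 mm in diameter, 15 mm high, standing on the far half of the grey mat. Origin: centre of its underside. Not to be moved.
Not all that is in view belongs to the job. There is more than one size of the bench_stop; the job needs the smallest.

How it is judged:
By the outcome, as a careful person would: the job done as asked, in the order asked, and still so for the second after the job is handed in, with the robot touching nothing.
It also fails if it takes over 48 s, if anything falls off the work surface, if the arm or the gripper's body presses on something with over 40 N, if the wrist force passes 120 N, or if a joint passes its speed limit or range.

### The arm

A 7-joint arm with a two-finger parallel gripper is mounted at the origin on a cart in front of the work surface, level with it; the furniture and walls round the work are solid. World frame = base frame: x ahead of the robot, y to its left, z up, the work surface at z = 0. Lengths are in m, angles in rad, forces in N, time in s.
With the tool pointing down it reaches from about 0.4 to 0.85 m from the base axis. Payload 10.4 kg.
Tool frame: the origin (TCP) lies on the front face of the gripper's body, between the roots of the fingers; the fingertips stand 70 mm ahead of it and the grasp point (between the pads) lies 51 mm ahead of it (grasp_offset is the distance from the TCP to the grasp point, in m); z points along the fingers, y is the direction in which the jaws open and shut (so a half turn about z gives the same grasp; the last joint's range is limited). The gripper opens to 87 mm and grips with 3 to 60 N. Pads are 19 mm wide; open, the fingers measure 117 mm over their backs; the gripper's body (75 mm by 190 mm) begins 51 mm behind the grasp point.
Start: joints at [1.239, 0.332, -0.065, 1.46, 0.022, 1.35, -0.088], TCP at [0.19, -0.595, 0.292] pointing down, gripper open.
Joint ranges: [-2.6, 2.6], [-0.5, 2.12], [-1.47, 1.34], [0.16, 2.42], [-1.27, 4.41], [0.06, 2.06], [-2.6, 2.6]. Speed limits (rad/s): [2.22, 2.22, 2.79, 2.79, 3.14, 3.14, 3.14].

### API

Orientations are given as a unit quaternion [x, y, z, w].
In Python, from bench import * gives the robot as it stands. The module is installed in compiled form; this text tells all that it offers.
- The arm moves only by the tool arm_command, never from a script. Its argument "commands" is a list of rows, each a list of 3 entries, a list of its own where there are three numbers: the opening in per cent of the stroke, from 0 (shut) to 100 (fully open), then the shift along the tool's x, y, z in m, then the turn, a rotation vector about the tool's x, y, z in rad. A call has exactly 10 rows; each row is the pose to reach, as a shift and turn from the pose commanded when the call began, along the tool's axes at that moment; what a row does not reach only later rows make up. A row lasts 1/12 s, in which the tool goes at most 41.7 mm and 7.16 degrees, less where a joint would pass 70% of its speed; a pose out of reach is approached as far as the arm can. A call with a gripper value outside its range is refused whole. The fingers move at their own pace and stop on an object; "squeeze" is the grip in N (left out, the last holds). Time passes only in rows, so rows that repeat a pose let the fingers close, or fill a call up. It gives the time, the measured TCP pose, the force and the opening at its end, in the units of the state.
- read_state(): the state, without advancing time (a new reading comes with each control period).
- camera(name): name is "scene" or "top"; returns a dict with "pixels" (400x640x3 uint8, red, green, blue), "fx", "fy", "cx", "cy" (pixels), "dist_coeffs" ([k1, k2, p1, p2, k3] as OpenCV has them; the pictures are not rectified), "rvec" (rotation vector, rad) and "tvec" (3), from world to camera coordinates, as OpenCV has them. Camera axes: x right, y down, z forward; pixel columns grow to the right and rows downward; lengths in m; the calibration is good to about 2 mm. A picture is of the moment at which its call begins. There is no depth.
- close_job(): hands the job in, once; it reports no verdict.
The state is a dict: "time": time; "joint_positions": joint angles; "joint_vel": joint speeds; "joint_torque": joint torques, N m; "ee_pos": TCP position; "eef_rot": TCP orientation; "ft_force": force on the tool from outside, world axes, zero at the start; "torque": the same for the moment, N m; "width": finger opening in m.
Only numpy, scipy, OpenCV 4.12 (cv2) and the standard library are available. Lean on these libraries where they do the work, as an engineer would, in place of code of your own. Each camera call takes 0.05 s, during which the arm holds its last target.

## Working session

There is one attempt and no reset: what is moved stays moved. The work goes in short steps, Python scripts to look and compute and a tool call to move; the robot and the scene stay as the last step left them, time stands still between calls to the robot, and variables do not carry over. Pictures are saved under pics/ and viewed, and the job is handed in when it is done.

Besides the shell and the picture viewer there is one more tool, called after "Emit:" as name(argument=value, ...), one argument or row to a line, values as JSON. arm_command: Moves the arm, as the interface text tells. Its arguments: {"type":"object","properties":{"commands":{"type":"array","items":{"type":"array"}},"squeeze":{"type":"number"}},"required":["commands"]}

```bash
mkdir -p pics; python3 - <<'E'
from bench import *
import cv2,numpy as np
s=read_state(); print({k:np.round(v,4).tolist() for k,v in s.items()})
for n in("scene","top"):
    c=camera(n); cv2.imwrite(f"pics/{n}0.png",c["pixels"][:,:,::-1]); np.save(f"{n}0.npy",c,allow_pickle=True)
    print({k:v for k,v in c.items() if k!="pixels"})
E
```

```text
{'time': 0.0, 'joint_positions': [1.2394, 0.3328, -0.0647, 1.4609, 0.0216, 1.3499, -0.0885], 'joint_vel': [0.0003, -0.0005, -0.0003, 0.0007, -0.0004, 0.0005, -0.0005], 'joint_torque': [-0.0005, -62.3258, 0.0243, -38.9891, -0.0615, 0.0399, 0.0001], 'ee_pos': [0.1899, -0.5952, 0.2915], 'eef_rot': [0.9881, 0.1538, -0.0001, -0.0007], 'ft_force': [-0.0893, -0.5199, 0.3651], 'torque': [-0.0082, -0.0419, 0.0194], 'width': 0.087}
{'fx': 424.5073282061039, 'fy': 424.5073282061039, 'cx': 318.2505085815705, 'cy': 199.1651293381588, 'dist_coeffs': array([-0.09918623,  0.        ,  0.        ,  0.        ,  0.        ]), 'rvec': array([ 1.16864724, -2.34190141,  1.00584003]), 'tvec': array([0.2799796 , 0.30037602, 0.81927047])}
{'fx': 432.2621287476769, 'fy': 432.2621287476769, 'cx': 318.90277863116853, 'cy': 198.80537055214276, 'dist_coeffs': array([-0.08768783,  0.        ,  0.        ,  0.        ,  0.        ]), 'rvec': array([ 2.14287777, -2.10003023,  0.22610008]), 'tvec': array([-0.00130326,  0.49186088,  1.15507201])}
```

View pics/scene0.png

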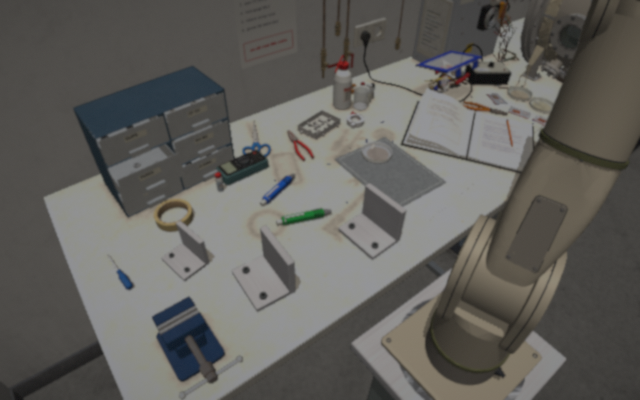

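View pics/top0.png

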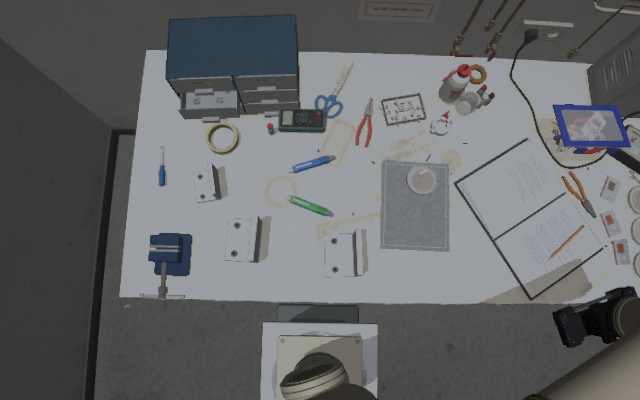

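```bash
cat > h.py <<'E'
import cv2,numpy as np
def load(n): return np.load(n,allow_pickle=True).item()
def cam(c):
    K=np.array([[c["fx"],0,c["cx"]],[0,c["fy"],c["cy"]],[0,0,1]]);R=cv2.Rodrigues(c["rvec"])[0];return K,R,np.array(c["tvec"])
def ray(c,p):
    K,R,t=cam(c);u=cv2.undistortPoints(np.array(p,float).reshape(-1,1,2),K,c["dist_coeffs"]).reshape(-1,2)
    d=np.c_[u,np.ones(len(u))]@R; return -R.T@t,d
def onz(c,p,z):
    o,d=ray(c,p); return o+d*((z-o[2])/d[:,2])[:,None]
def proj(c,P):
    K,R,t=cam(c);return cv2.projectPoints(np.array(P,float).reshape(-1,3),c["rvec"],t,K,c["dist_coeffs"])[0].reshape(-1,2)
def tri(ca,pa,cb,pb):
    oa,da=ray(ca,pa);ob,db=ray(cb,pb)
    A=np.c_[da[0],-db[0]];s=np.linalg.lstsq(A,ob-oa,rcond=None)[0]
    P,Q=oa+s[0]*da[0],ob+s[1]*db[0];return (P+Q)/2,np.linalg.norm(P-Q)
def crop(c,x0,y0,w,h,k,name):
    im=c["pixels"][y0:y0+h,x0:x0+w,::-1]
    cv2.imwrite(name,cv2.resize(im,None,fx=k,fy=k,interpolation=cv2.INTER_CUBIC))
E
python3 - <<'E'
from h import *
t=load("top0.npy");s=load("scene0.npy")
crop(t,130,120,200,150,4,"pics/t1.png");crop(s,140,150,200,150,4,"pics/s1.png");crop(t,360,140,110,120,5,"pics/t2.png")
print(onz(t,[[205,183],[310,205],[312,163],[415,205],[240,238],[345,253]],0))
E
```

```text
[[ 0.54185354  0.34291259  0.        ]
 [ 0.48296396  0.03353397  0.        ]
 [ 0.60925865  0.03052938  0.        ]
 [ 0.48944549 -0.27247221  0.        ]
 [ 0.38284205  0.23108654  0.        ]
 [ 0.34650177 -0.06888473  0.        ]]
```

View pics/t1.png

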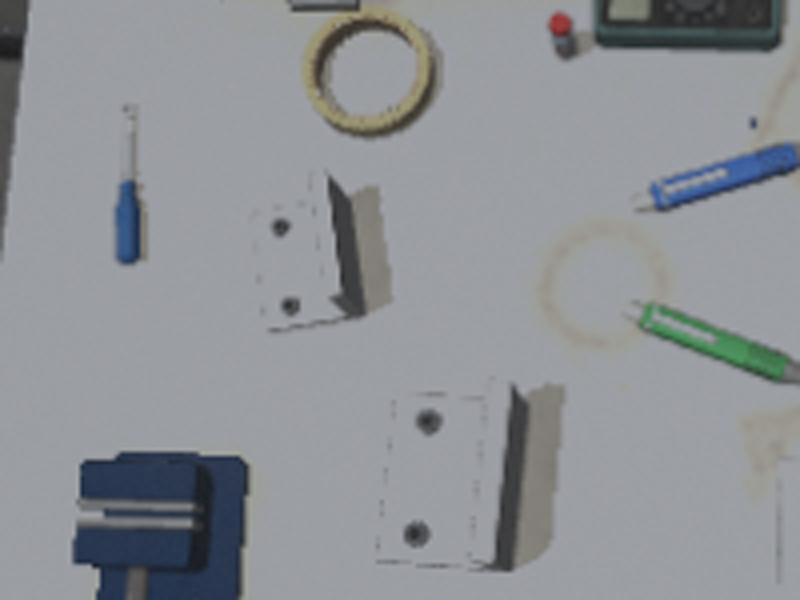

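View pics/s1.png

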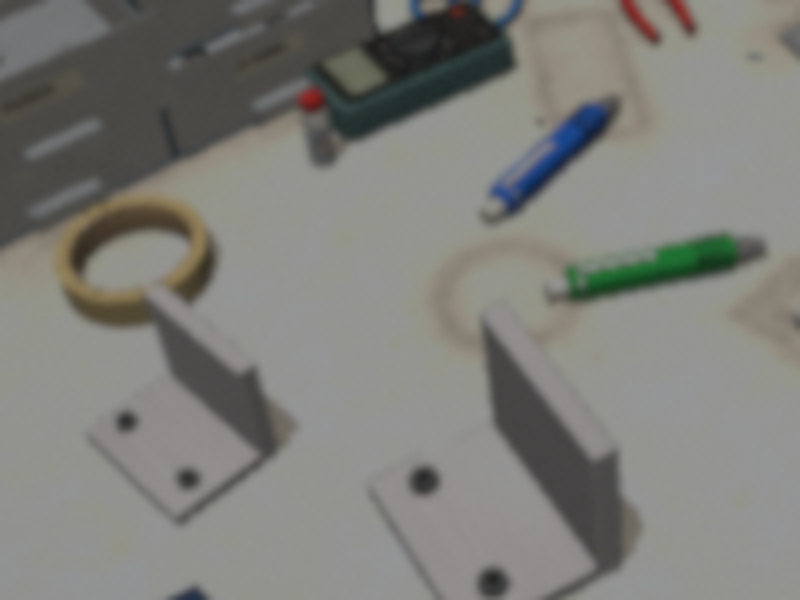

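View pics/t2.png

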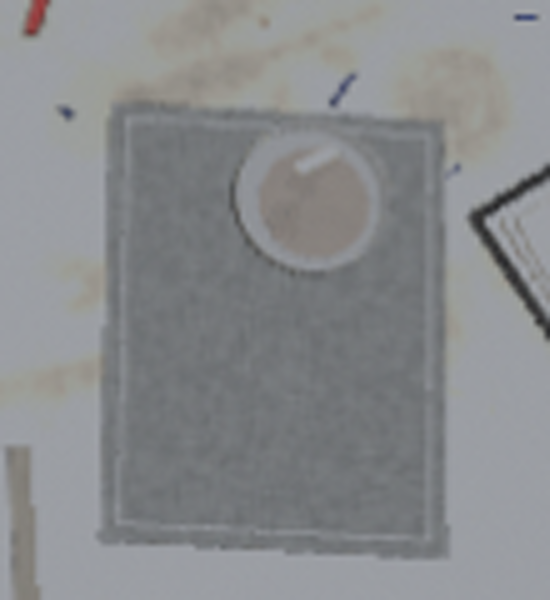

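```bash
python3 - <<'E'
from h import *
t=load("top0.npy");s=load("scene0.npy")
crop(t,188,155,50,50,12,"pics/t3.png");crop(s,155,215,60,65,9,"pics/s3.png");crop(t,280,145,60,75,8,"pics/t4.png");crop(s,255,170,80,60,9,"pics/s4.png")
E
```

```text
(no output)
```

View pics/t3.png

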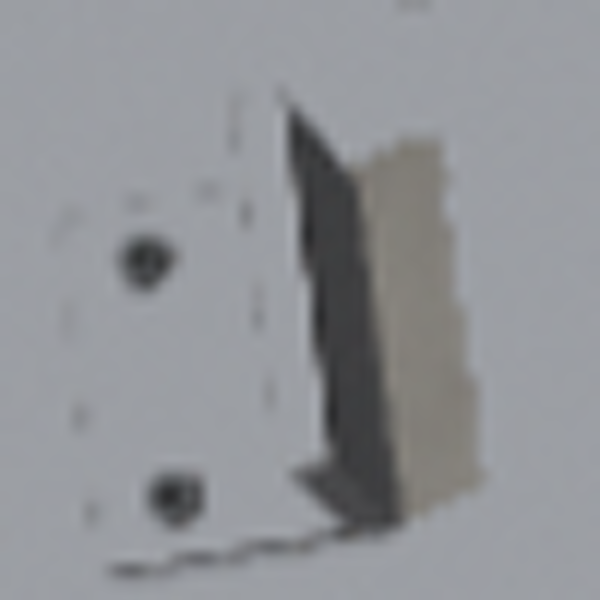

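View pics/s3.png

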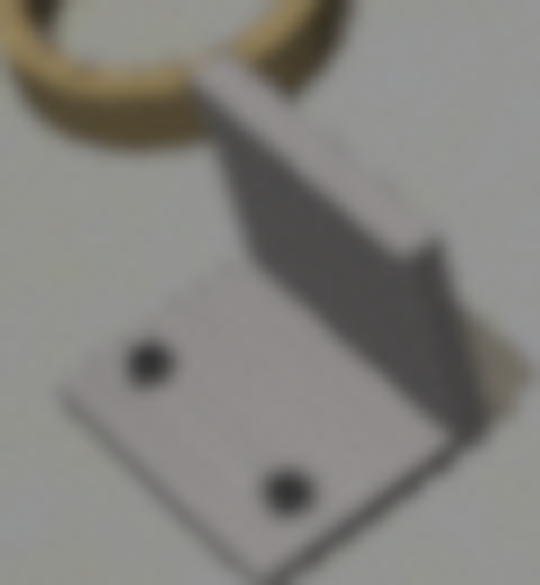

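View pics/t4.png

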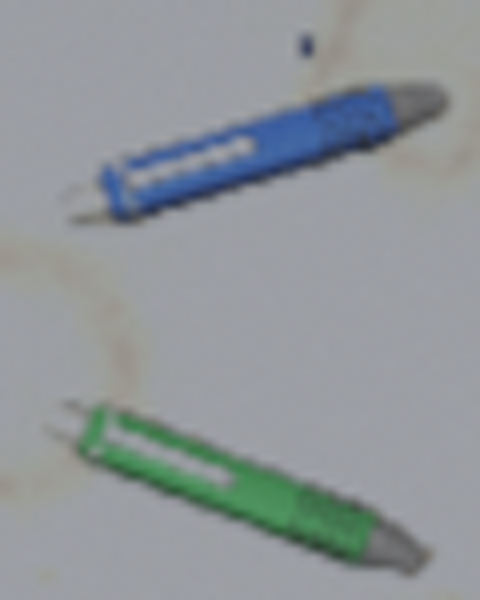

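View pics/s4.png

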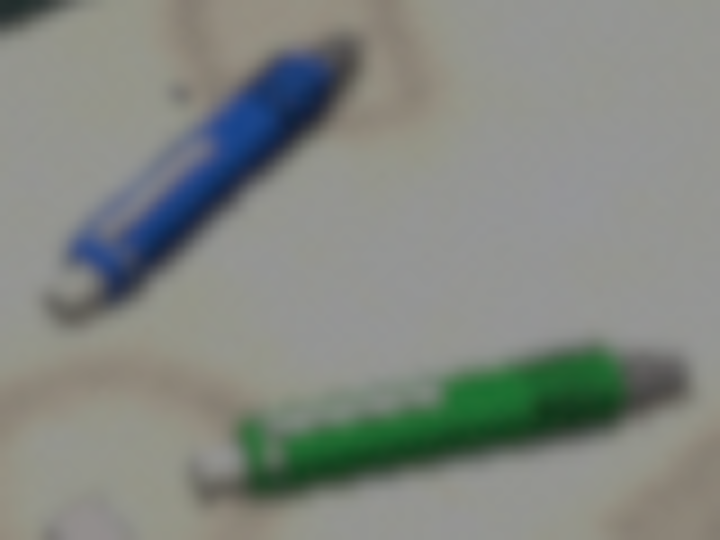

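```bash
python3 - <<'E'
from h import *
t=load("top0.npy");s=load("scene0.npy")
print("camC top",ray(t,[[0,0]])[0])
f=lambda x,y,k,ox,oy:[(x+.5)/k-.5+ox,(y+.5)/k-.5+oy]
q=[f(*p,12,188,155) for p in [(283,93),(330,467),(355,165),(400,520)]]
T=onz(t,q[:2],.08);B=onz(t,q[2:],0)
for P in (T,B):
    d=P[0]-P[1];print(P,np.linalg.norm(d),np.degrees(np.arctan2(d[1],d[0])),P.mean(0))
# other stops size check: 
# scene: top back corners/ front
g=lambda x,y:f(x,y,9,155,215)
print("scene near-bottom-front",onz(s,[g(485,430)],0), "top near front",onz(s,[g(437,237)],.08),"far top front",onz(s,[g(222,52)],.08))
print("tri near top", tri(t,[q[1]],s,[g(437,237)]),"far top",tri(t,[q[0]],s,[g(222,52)]))
for n,c in(("top",t),("scene",s)):
    hsv=cv2.cvtColor(c["pixels"],cv2.COLOR_RGB2HSV)
    m=cv2.inRange(hsv,(50,90,40),(75,255,255))
    k,l,st,ce=cv2.connectedComponentsWithStats(m)
    i=1+np.argmax(st[1:,4]);print(n,st[1:],ce[1:])
    pts=np.argwhere(l==i)[:,::-1]
    P=onz(c,pts,.02 if n=="top" else .015)[:,:2].astype(np.float32)
    r=cv2.minAreaRect(P);print(r)
    mu=P.mean(0);u,sv,vt=np.linalg.svd(P-mu,full_matrices=False);print(mu,np.degrees(np.arctan2(vt[0,1],vt[0,0])))
h4=lambda x,y:f(x,y,8,280,145);h9=lambda x,y:f(x,y,9,255,170)
print("button",onz(t,[h4(55,420)],.01),onz(s,[h9(208,475)],.01),tri(t,[h4(55,420)],s,[h9(208,475)]))
print("nose",onz(t,[h4(425,560)],.01),onz(s,[h9(685,378)],.01))
# barrel ends top view z=.02, px
print("ends",onz(t,[h4(92,430),h4(368,545)],.015))
m=lambda x,y:f(x,y,5,360,140)
mat=onz(t,[m(112,100),m(443,118),m(447,556),m(100,540)],.004);print("mat",mat,mat.mean(0))
print("dish",onz(t,[m(307,200)],.012))
E
```

```text
camC top [0.25217395 0.0208822  1.22967166]
[[0.58223602 0.30922991 0.08      ]
 [0.49430692 0.29225244 0.08      ]] 0.08955311942646206 10.928269907845229 [0.53827147 0.30074117 0.08      ]
[[0.58716583 0.31013895 0.        ]
 [0.49839791 0.29318477 0.        ]] 0.09037248955239442 10.812947493646595 [0.54278187 0.30166186 0.        ]
scene near-bottom-front [[0.49448784 0.29343472 0.        ]] top near front [[0.4901686  0.29344949 0.08      ]] far top front [[0.57824803 0.31015133 0.08      ]]
tri near top (array([0.49488081, 0.29278885, 0.07528611]), np.float64(0.0013591780256993432)) far top (array([0.58303751, 0.30970649, 0.07580738]), np.float64(0.0013167678872776797))
top [[291 197   2   4   5]
 [293 197  34  18 163]] [[291.4        198.4       ]
 [311.26993865 206.79141104]]
((0.47650590538978577, 0.035275574773550034), (0.0968519076704979, 0.01825365424156189), 69.08158111572266)
[0.47411808 0.02962929] 71.77488
scene [[282 209  42  15 253]] [[305.18181818 216.22924901]]
((0.4730415940284729, 0.03986212983727455), (0.1065826267004013, 0.026167523115873337), 68.88410949707031)
[0.46925098 0.0355745 ] 73.34516
button [[0.5028756 0.1018043 0.01     ]] [[0.4967802  0.10006151 0.01      ]] (array([0.50179788, 0.10007735, 0.00640774]), np.float64(0.005260484218719384))
nose [[ 0.45465722 -0.03206187  0.01      ]] [[ 0.44792811 -0.02873389  0.01      ]]
ends [[ 0.49847771  0.08809538  0.015     ]
 [ 0.45881447 -0.01146137  0.015     ]]
mat [[ 0.62350824 -0.17648068  0.004     ]
 [ 0.61765311 -0.37529441  0.004     ]
 [ 0.35719838 -0.36711158  0.004     ]
 [ 0.3632446  -0.16699641  0.004     ]] [ 0.49040108 -0.27147077  0.004     ]
dish [[ 0.5631674  -0.28937118  0.012     ]]
```

```bash
cat >> h.py <<'E'
from scipy.spatial.transform import Rotation as Ro
def plan(target,heading_deg):
    "shift/turn from present measured pose to TCP target, tool x at heading, tool down"
    from bench import read_state
    s=read_state();R0=Ro.from_quat(s["eef_rot"]);a=np.radians(heading_deg)
    X=np.array([np.cos(a),np.sin(a),0]);Z=np.array([0,0,-1.]);Y=np.cross(Z,X)
    R1=Ro.from_matrix(np.c_[X,Y,Z])
    print("t",s["time"],"pos",np.round(s["ee_pos"],4),"F",np.round(s["ft_force"],2),"w",s["width"],"tiltz",np.round(R0.as_matrix()[:,2],4),"hd",np.degrees(np.arctan2(*R0.as_matrix()[1::-1,0])))
    print("shift",np.round(R0.inv().apply(np.array(target)-s["ee_pos"]),4),"turn",np.round((R0.inv()*R1).as_rotvec(),4))
E
python3 -c "
from h import *
plan([.477,.038,.2],69.1)"
```

```text
t 0.1 pos [ 0.1899 -0.5952  0.2916] F [ 0.32 -0.09 -0.53] w 0.08691921537777898 tiltz [-4.0e-04  1.1e-03 -1.0e+00] hd 17.697112422478902
shift [ 0.466  -0.5159  0.0921] turn [-1.200e-03 -5.000e-04 -8.971e-01]
```

Emit:
arm_command(
  commands=[
    [80, [0.01, -0.011, 0.0], [0, 0, -0.02]],
    [80, [0.03, -0.033, 0.0], [0, 0, -0.06]],
    [80, [0.055, -0.061, 0.0], [0, 0, -0.12]],
    [80, [0.08, -0.089, 0.0], [0, 0, -0.18]],
    [80, [0.105, -0.116, 0.0], [0, 0, -0.24]],
    [80, [0.13, -0.144, 0.0], [0, 0, -0.3]],
    [80, [0.155, -0.172, 0.0], [0, 0, -0.36]],
    [80, [0.18, -0.199, 0.0], [0, 0, -0.42]],
    [80, [0.205, -0.227, 0.0], [0, 0, -0.48]],
    [80, [0.23, -0.255, 0.0], [0, 0, -0.54]],
  ],
  squeeze=30,
)

```text
time: 0.93
ee_pos: [0.3318, -0.2808, 0.2921]
eef_rot: [0.911, 0.413, -0.0, 0.0]
ft_force: [1.9, -0.1, 0.3]
width: 0.0697
```

```bash
python3 -c "
from h import *
plan([.477,.038,.15],69.1)"
```

```text
t 0.9333 pos [ 0.3318 -0.2808  0.2921] F [ 1.92 -0.11  0.25] w 0.06970849367707367 tiltz [-4.e-04 -2.e-04 -1.e+00] hd 48.79318003621837
shift [ 0.3355 -0.1007  0.1419] turn [-2.000e-04  4.000e-04 -3.544e-01]
```

Emit:
arm_command(
  commands=[
    [80, [0.03, -0.009, 0.01], [0, 0, -0.04]],
    [80, [0.065, -0.02, 0.025], [0, 0, -0.08]],
    [80, [0.1, -0.03, 0.04], [0, 0, -0.12]],
    [80, [0.135, -0.04, 0.055], [0, 0, -0.16]],
    [80, [0.17, -0.051, 0.07], [0, 0, -0.2]],
    [80, [0.205, -0.062, 0.085], [0, 0, -0.24]],
    [80, [0.24, -0.072, 0.1], [0, 0, -0.28]],
    [80, [0.275, -0.083, 0.115], [0, 0, -0.32]],
    [80, [0.31, -0.093, 0.13], [0, 0, -0.354]],
    [80, [0.336, -0.1, 0.142], [0, 0, -0.354]],
  ],
)

```text
time: 1.77
ee_pos: [0.4789, 0.0387, 0.1492]
eef_rot: [0.823, 0.567, 0.0, -0.0]
ft_force: [0.5, -0.3, 0.4]
width: 0.0695
```

```bash
python3 -c "
from h import *
from bench import *
for n in('top','scene'):
    c=camera(n);np.save(n+'1.npy',c,allow_pickle=True)
    if n=='top':crop(c,250,150,110,90,7,'pics/t5.png')
    else:crop(c,220,120,150,120,5,'pics/s5.png')
    p=proj(c,[[.477,.038,.01]]);print(p)
plan([.477,.038,.072],69.1)"
```

```text
[[308.3748596  206.36651738]]
[[302.67510229 216.20479676]]
t 1.8667 pos [0.4785 0.0402 0.1485] F [-0.92 -0.31  0.96] w 0.06929643242927026 tiltz [-0.0023  0.0031 -1.    ] hd 69.26482008435002
shift [-0.0028 -0.0004  0.0765] turn [-0.0032 -0.002   0.0029]
```

View pics/t5.png

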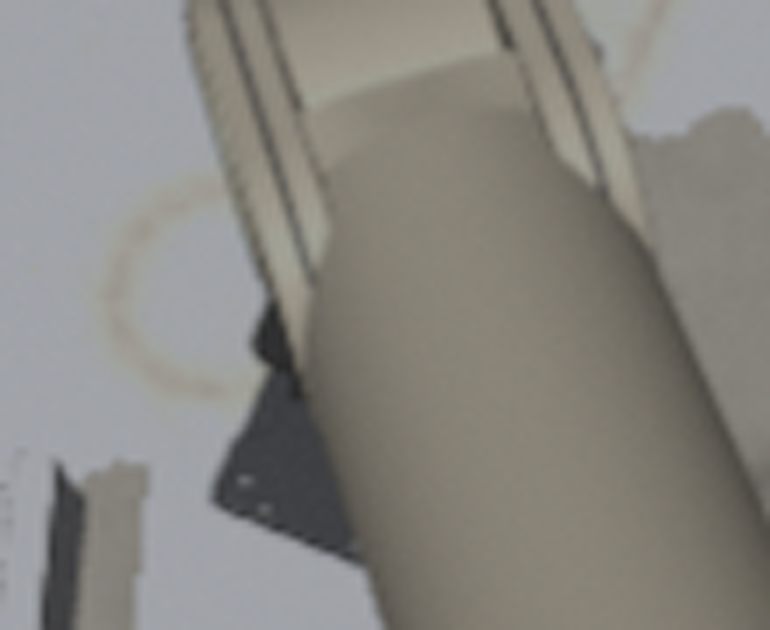

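View pics/s5.png

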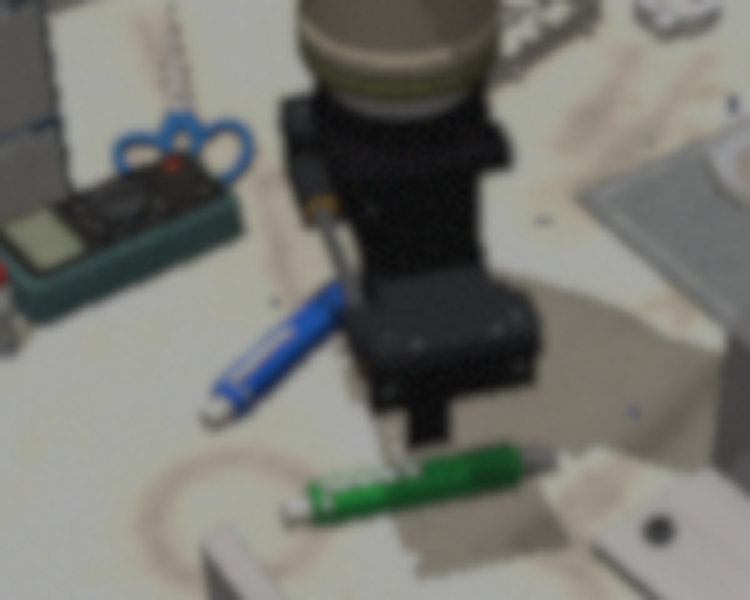

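Emit:
arm_command(
  commands=[
    [80, [0, 0, 0.008], [0, 0, 0]],
    [80, [0, 0, 0.018], [0, 0, 0]],
    [80, [0, 0, 0.028], [0, 0, 0]],
    [80, [0, 0, 0.038], [0, 0, 0]],
    [80, [0, 0, 0.048], [0, 0, 0]],
    [80, [0, 0, 0.057], [0, 0, 0]],
    [80, [0, 0, 0.065], [0, 0, 0]],
    [80, [0, 0, 0.071], [0, 0, 0]],
    [80, [0, 0, 0.075], [0, 0, 0]],
    [80, [0, 0, 0.075], [0, 0, 0]],
  ],
)

```text
time: 2.7
ee_pos: [0.4782, 0.0357, 0.0744]
eef_rot: [0.824, 0.566, -0.0, -0.0]
ft_force: [0.1, -0.7, -0.3]
width: 0.0694
```

```bash
python3 -c "
from h import *
from bench import *
c=camera('scene');crop(c,260,170,90,70,8,'pics/s6.png')
plan([.477,.038,.072],69.1)"
```

```text
t 2.75 pos [0.4785 0.0357 0.075 ] F [ 0.56 -1.22  0.98] w 0.06964819449812465 tiltz [-4.e-04  1.e-04 -1.e+00] hd 68.92446686007852
shift [ 0.0016 -0.0022  0.003 ] turn [-0.0004  0.0001 -0.0031]
```

View pics/s6.png

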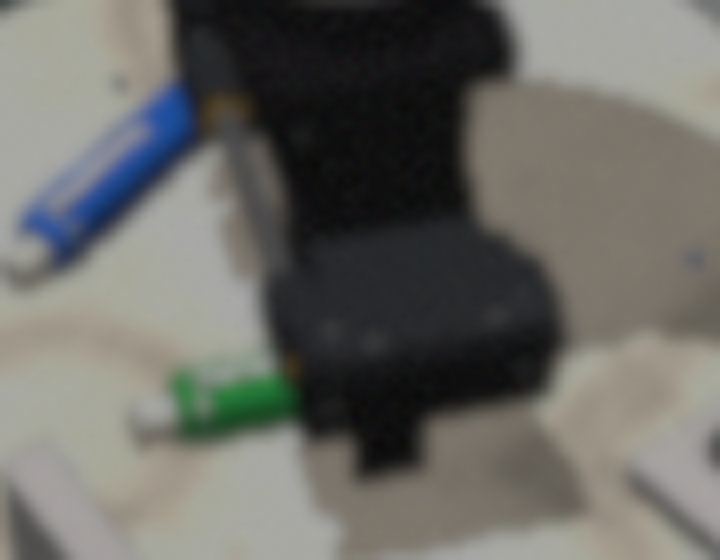

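Emit:
arm_command(
  commands=[
    [80, [0.001, -0.001, 0.001], [0, 0, 0]],
    [80, [0.001, -0.001, 0.0015], [0, 0, 0]],
    [60, [0.001, -0.001, 0.0015], [0, 0, 0]],
    [40, [0.001, -0.001, 0.0015], [0, 0, 0]],
    [30, [0.001, -0.001, 0.0015], [0, 0, 0]],
    [20, [0.001, -0.001, 0.0015], [0, 0, 0]],
    [10, [0.001, -0.001, 0.0015], [0, 0, 0]],
    [0, [0.001, -0.001, 0.0015], [0, 0, 0]],
    [0, [0.001, -0.001, 0.0015], [0, 0, 0]],
    [0, [0.001, -0.001, 0.0015], [0, 0, 0]],
  ],
  squeeze=30,
)

```text
time: 3.58
ee_pos: [0.478, 0.0369, 0.0737]
eef_rot: [0.825, 0.566, -0.0, 0.0]
ft_force: [-0.2, 0.3, 0.2]
width: 0.024
```

Emit:
arm_command(
  commands=[
    [0, [0, 0, 0], [0, 0, 0]],
    [0, [0, 0, 0], [0, 0, 0]],
    [0, [0, 0, 0], [0, 0, 0]],
    [0, [0, 0, -0.005], [0, 0, 0]],
    [0, [0, 0, -0.015], [0, 0, 0]],
    [0, [0, 0, -0.027], [0, 0, 0]],
    [0, [0, 0, -0.04], [0, 0, 0]],
    [0, [0, 0, -0.052], [0, 0, 0]],
    [0, [0, 0, -0.062], [0, 0, 0]],
    [0, [0, 0, -0.066], [0, 0, 0]],
  ],
)

```text
time: 4.42
ee_pos: [0.4789, 0.037, 0.142]
eef_rot: [0.825, 0.566, 0.001, 0.001]
ft_force: [-0.2, 0.1, -0.5]
width: 0.0197
```

```bash
python3 -c "
from h import *
from bench import *
for n in('top','scene'):
    c=camera(n);np.save(n+'2.npy',c,allow_pickle=True)
    if n=='top':crop(c,250,150,110,90,7,'pics/t7.png')
    else:crop(c,260,170,90,70,8,'pics/s7.png')
plan([.55,.18,.139],100.9)"
```

```text
t 4.5167 pos [0.4785 0.0368 0.1408] F [-0.97  0.   -0.83] w 0.01960108705564633 tiltz [ 1.8e-03 -5.0e-04 -1.0e+00] hd 68.89501149829866
shift [0.1593 0.0151 0.0018] turn [ 1.900e-03  4.000e-04 -5.586e-01]
```

View pics/t7.png

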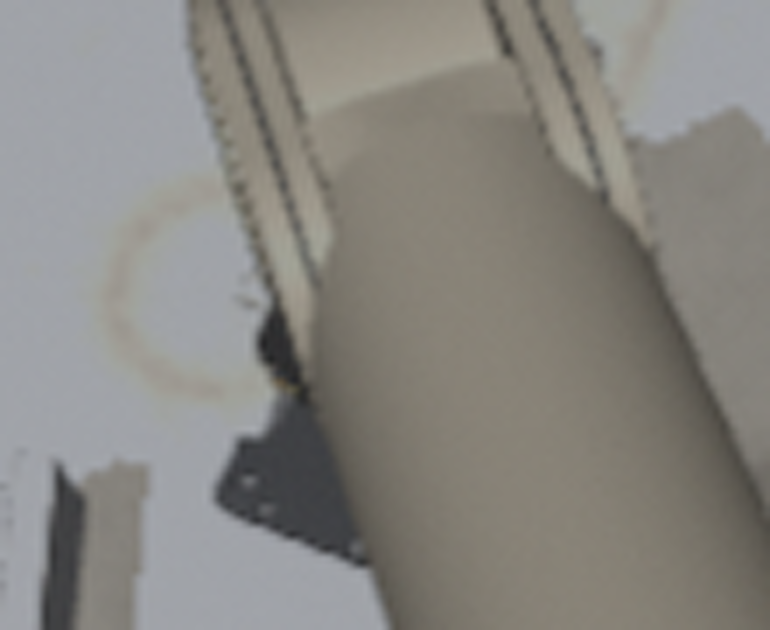

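View pics/s7.png

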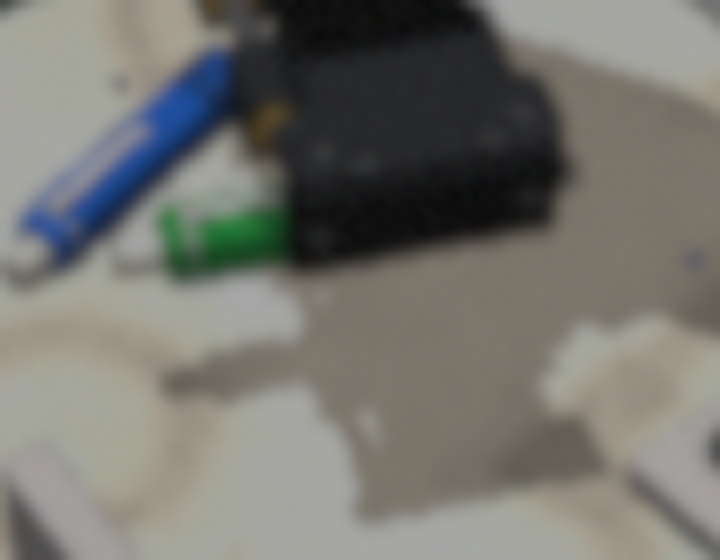

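```bash
python3 -c "
from h import *
t=load('top0.npy');s=load('scene0.npy')
print(tri(t,[[257.5,215.5]],s,[[265,225.5]]))
print(tri(t,[[254.5,262]],s,[[294,262]]))
print(onz(t,[[261,219],[258,262]],0))
# stop 3
print(tri(t,[[357,230]],s,[[367,187]]))
# blue outline + small drawers
plan([.5568,.2136,.114],100.9)"
```

```text
(array([0.4324965 , 0.17026017, 0.10037962]), np.float64(0.0011210854374612167))
(array([0.31205401, 0.17463063, 0.09984446]), np.float64(0.004128699687716427))
[[0.43897042 0.17346586 0.        ]
 [0.31604224 0.17665091 0.        ]]
(array([ 0.39869141, -0.09480518,  0.09526133]), np.float64(0.004694957903786998))
t 4.5167 pos [0.4785 0.0368 0.1408] F [-0.97  0.   -0.83] w 0.01960108705564633 tiltz [ 1.8e-03 -5.0e-04 -1.0e+00] hd 68.89501149829866
shift [0.1931 0.0093 0.0268] turn [ 1.900e-03  4.000e-04 -5.586e-01]
```

```bash
python3 -c "
from h import *
plan([.5625,.175,.14],100.9)"
```

```text
t 4.5167 pos [0.4785 0.0368 0.1408] F [-0.97  0.   -0.83] w 0.01960108705564633 tiltz [ 1.8e-03 -5.0e-04 -1.0e+00] hd 68.89501149829866
shift [0.1592 0.0286 0.0009] turn [ 1.900e-03  4.000e-04 -5.586e-01]
```

Emit:
arm_command(
  commands=[
    [0, [0.005, 0.008, 0], [0, 0, -0.03]],
    [0, [0.016, 0.02, 0], [0, 0, -0.09]],
    [0, [0.034, 0.03, 0], [0, 0, -0.16]],
    [0, [0.055, 0.036, 0], [0, 0, -0.24]],
    [0, [0.078, 0.038, 0], [0, 0, -0.32]],
    [0, [0.1, 0.037, 0], [0, 0, -0.4]],
    [0, [0.12, 0.035, 0], [0, 0, -0.47]],
    [0, [0.138, 0.032, 0], [0, 0, -0.52]],
    [0, [0.151, 0.03, 0], [0, 0, -0.55]],
    [0, [0.159, 0.0286, 0], [0, 0, -0.5586]],
  ],
)

```text
time: 5.35
ee_pos: [0.5619, 0.1768, 0.1389]
eef_rot: [0.635, 0.772, -0.0, -0.001]
ft_force: [0.3, 0.4, -0.4]
width: 0.0196
```

```bash
python3 -c "
from h import *
from bench import *
for n in('top','scene'):
    c=camera(n);np.save(n+'3.npy',c,allow_pickle=True)
    if n=='top':crop(c,180,130,100,80,7,'pics/t8.png')
    else:crop(c,150,150,140,110,5,'pics/s8.png')
plan([.5568,.2136,.114],100.9)"
```

```text
t 5.45 pos [0.5618 0.1763 0.1392] F [ 0.02 -0.53 -0.79] w 0.019716965633482637 tiltz [-8.e-04  7.e-04 -1.e+00] hd 100.99863376837415
shift [0.0376 0.0023 0.0252] turn [-0.0007 -0.0008  0.0017]
```

View pics/t8.png

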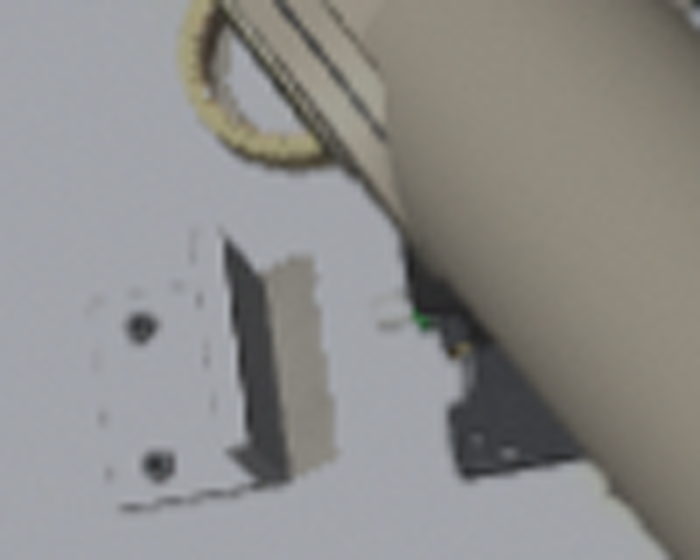

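View pics/s8.png

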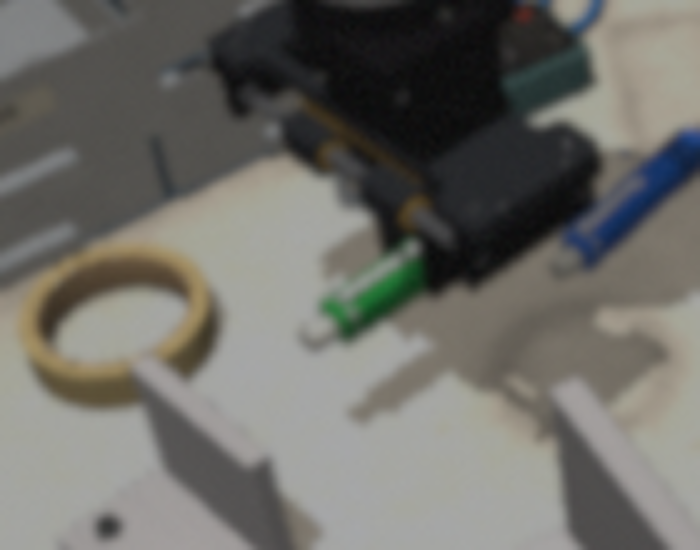

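Emit:
arm_command(
  commands=[
    [0, [0.002, 0.0, 0.003], [0, 0, 0]],
    [0, [0.006, 0.001, 0.007], [0, 0, 0]],
    [0, [0.011, 0.001, 0.012], [0, 0, 0]],
    [0, [0.017, 0.002, 0.016], [0, 0, 0]],
    [0, [0.023, 0.002, 0.02], [0, 0, 0]],
    [0, [0.029, 0.002, 0.023], [0, 0, 0]],
    [0, [0.034, 0.002, 0.025], [0, 0, 0]],
    [0, [0.037, 0.002, 0.025], [0, 0, 0]],
    [0, [0.038, 0.002, 0.025], [0, 0, 0]],
    [0, [0.038, 0.002, 0.025], [0, 0, 0]],
  ],
)

```text
time: 6.28
ee_pos: [0.5567, 0.2131, 0.1149]
eef_rot: [0.636, 0.771, 0.0, 0.0]
ft_force: [0.9, 0.5, -1.1]
width: 0.02
```

```bash
python3 -c "
from h import *
from bench import *
for n in('top','scene'):
    c=camera(n);np.save(n+'4.npy',c,allow_pickle=True)
    if n=='top':crop(c,195,150,60,55,11,'pics/t9.png')
    else:crop(c,165,190,80,70,9,'pics/s9.png')
plan([.54,.301,.114],100.9)"
```

```text
t 6.3833 pos [0.5569 0.2125 0.1149] F [ 0.47 -0.44 -0.3 ] w 0.01981270695423933 tiltz [ 4.e-04 -2.e-04 -1.e+00] hd 100.90313905828287
shift [0.0901 0.0002 0.0009] turn [0.0004 0.0003 0.0001]
```

View pics/t9.png

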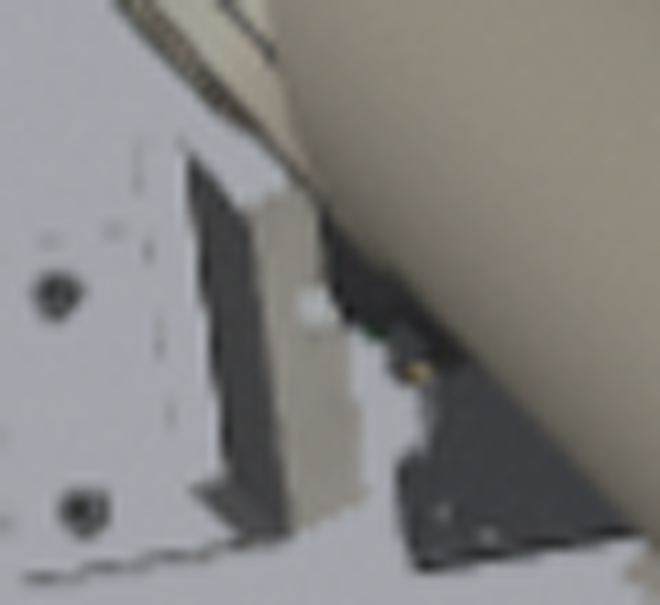

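View pics/s9.png

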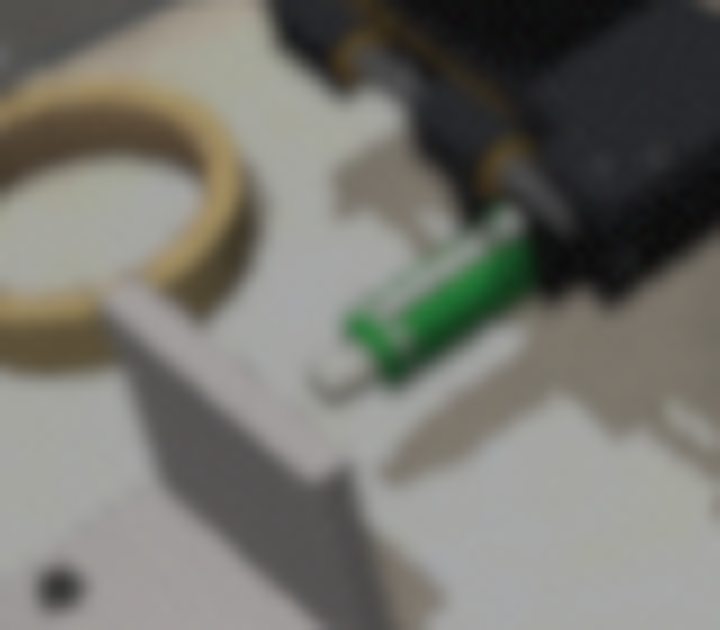

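```bash
python3 -c "
from h import *
t=load('top4.npy');s=load('scene4.npy')
f=lambda x,y,k,ox,oy:[(x+.5)/k-.5+ox,(y+.5)/k-.5+oy]
n=np.array([-.189,.982,0])
P=onz(t,[f(300,307,11,195,150)],.05)[0];print('tip',P)
for nm,q in(('F',[.540,.301,0]),('T',[.53827,.30074,0]),('B',[.5428,.30166,0])):print(nm,(np.array(q)-P)@n)
Q=onz(s,[f(322,385,9,165,190)],.05)[0];print('tip s',Q,tri(t,[f(300,307,11,195,150)],s,[f(322,385,9,165,190)]))
l=np.array([.982,.189,0]);print('lat',(P-[.54,.301,.05])@l)
"
```

```text
tip [0.54709848 0.28325213 0.05      ]
F 0.018770025667428848
T 0.018841675667428864
B 0.018888945667428856
tip s [0.54390865 0.27975759 0.05      ] (array([0.54567516, 0.28134274, 0.05010228]), np.float64(0.00446372874914299))
lat 0.003616361292367419
```

Emit:
arm_command(
  commands=[
    [0, [0.002, 0, 0], [0, 0, 0]],
    [0, [0.005, 0, 0], [0, 0, 0]],
    [0, [0.008, 0, 0], [0, 0, 0]],
    [0, [0.011, 0, 0], [0, 0, 0]],
    [0, [0.013, 0, 0], [0, 0, 0]],
    [0, [0.014, 0, 0], [0, 0, 0]],
    [0, [0.015, 0, 0], [0, 0, 0]],
    [0, [0.016, 0, 0], [0, 0, 0]],
    [0, [0.016, 0, 0], [0, 0, 0]],
    [0, [0.016, 0, 0], [0, 0, 0]],
  ],
  squeeze=40,
)

```text
time: 7.22
ee_pos: [0.5537, 0.2284, 0.1147]
eef_rot: [0.637, 0.771, -0.0, 0.0]
ft_force: [0.1, 0.3, -0.2]
width: 0.0197
```

Emit:
arm_command(
  commands=[
    [0, [0.0005, 0, 0], [0, 0, 0]],
    [0, [0.001, 0, 0], [0, 0, 0]],
    [0, [0.0015, 0, 0], [0, 0, 0]],
    [0, [0.002, 0, 0], [0, 0, 0]],
    [0, [0.0025, 0, 0], [0, 0, 0]],
    [0, [0.003, 0, 0], [0, 0, 0]],
    [0, [0.0035, 0, 0], [0, 0, 0]],
    [0, [0.004, 0, 0], [0, 0, 0]],
    [0, [0.0045, 0, 0], [0, 0, 0]],
    [0, [0.005, 0, 0], [0, 0, 0]],
  ],
)

```text
time: 8.05
ee_pos: [0.5529, 0.2325, 0.1146]
eef_rot: [0.637, 0.771, -0.0, 0.0]
ft_force: [0.4, -4.0, 0.2]
width: 0.0199
```

Emit:
arm_command(
  commands=[
    [0, [0.0003, 0, 0], [0, 0, 0]],
    [0, [0.0006, 0, 0], [0, 0, 0]],
    [0, [0.0009, 0, 0], [0, 0, 0]],
    [0, [0.0012, 0, 0], [0, 0, 0]],
    [0, [0.0015, 0, 0], [0, 0, 0]],
    [0, [0.0018, 0, 0], [0, 0, 0]],
    [0, [0.002, 0, 0], [0, 0, 0]],
    [0, [0.002, 0, 0], [0, 0, 0]],
    [0, [0.002, 0, 0], [0, 0, 0]],
    [0, [0.002, 0, 0], [0, 0, 0]],
  ],
)

```text
time: 8.88
ee_pos: [0.5523, 0.2353, 0.1147]
eef_rot: [0.637, 0.771, 0.0, -0.0]
ft_force: [1.2, -4.2, -0.7]
width: 0.0199
```

Emit:
arm_command(
  commands=[
    [0, [0.0003, 0, 0], [0, 0, 0]],
    [0, [0.0006, 0, 0], [0, 0, 0]],
    [0, [0.0009, 0, 0], [0, 0, 0]],
    [0, [0.0012, 0, 0], [0, 0, 0]],
    [0, [0.0015, 0, 0], [0, 0, 0]],
    [0, [0.0018, 0, 0], [0, 0, 0]],
    [0, [0.002, 0, 0], [0, 0, 0]],
    [0, [0.002, 0, 0], [0, 0, 0]],
    [0, [0.002, 0, 0], [0, 0, 0]],
    [0, [0.002, 0, 0], [0, 0, 0]],
  ],
)

```text
time: 9.72
ee_pos: [0.5519, 0.2373, 0.1148]
eef_rot: [0.637, 0.771, 0.0, 0.0]
ft_force: [0.6, -2.8, -0.1]
width: 0.0195
```

Emit:
arm_command(
  commands=[
    [0, [0.0002, 0, 0], [0, 0, 0]],
    [0, [0.0004, 0, 0], [0, 0, 0]],
    [0, [0.0006, 0, 0], [0, 0, 0]],
    [0, [0.0008, 0, 0], [0, 0, 0]],
    [0, [0.001, 0, 0], [0, 0, 0]],
    [0, [0.0012, 0, 0], [0, 0, 0]],
    [0, [0.0014, 0, 0], [0, 0, 0]],
    [0, [0.0015, 0, 0], [0, 0, 0]],
    [0, [0.0015, 0, 0], [0, 0, 0]],
    [0, [0.0015, 0, 0], [0, 0, 0]],
  ],
)

```text
time: 10.55
ee_pos: [0.5517, 0.2387, 0.1147]
eef_rot: [0.637, 0.771, 0.0, 0.0]
ft_force: [0.3, -3.0, -0.6]
width: 0.0195
```

Emit:
arm_command(
  commands=[
    [0, [0.0002, 0, 0], [0, 0, 0]],
    [0, [0.0004, 0, 0], [0, 0, 0]],
    [0, [0.0006, 0, 0], [0, 0, 0]],
    [0, [0.0008, 0, 0], [0, 0, 0]],
    [0, [0.001, 0, 0], [0, 0, 0]],
    [0, [0.001, 0, 0], [0, 0, 0]],
    [0, [0.001, 0, 0], [0, 0, 0]],
    [0, [0.001, 0, 0], [0, 0, 0]],
    [0, [0.001, 0, 0], [0, 0, 0]],
    [0, [0.001, 0, 0], [0, 0, 0]],
  ],
)

```text
time: 11.38
ee_pos: [0.5515, 0.2395, 0.1147]
eef_rot: [0.637, 0.771, -0.0, 0.0]
ft_force: [-0.3, -5.4, -0.0]
width: 0.0194
```

```bash
python3 -c "
from h import *
from bench import *
for n in('top','scene'):
    c=camera(n);np.save(n+'5.npy',c,allow_pickle=True)
    if n=='top':crop(c,195,150,60,55,11,'pics/t10.png')
    else:crop(c,165,180,80,70,9,'pics/s10.png')
plan([.54,.301,.114],100.9)"
```

```text
t 11.4833 pos [0.5515 0.2395 0.1147] F [-0.05 -5.33 -1.33] w 0.0195207762186355 tiltz [ 0.e+00 -3.e-04 -1.e+00] hd 100.91367531098506
shift [0.0625 0.0003 0.0007] turn [-0.      0.0003  0.0002]
```

View pics/s10.png

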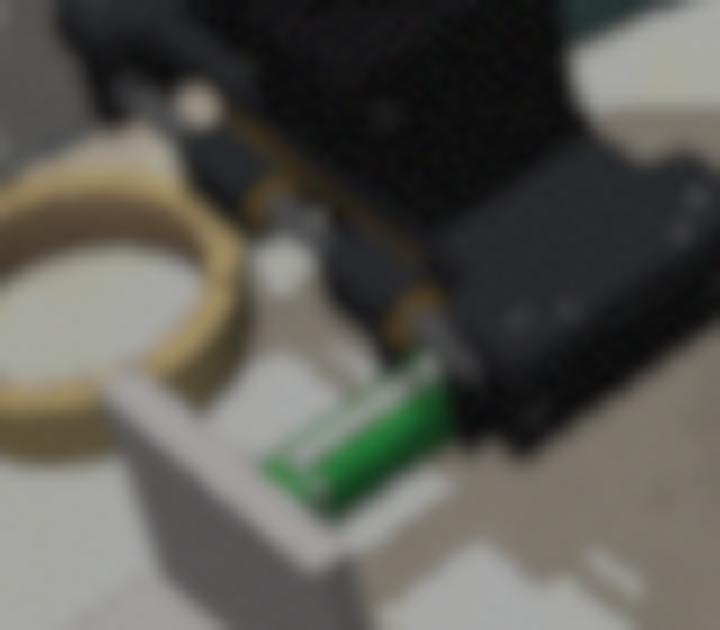

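View pics/t10.png

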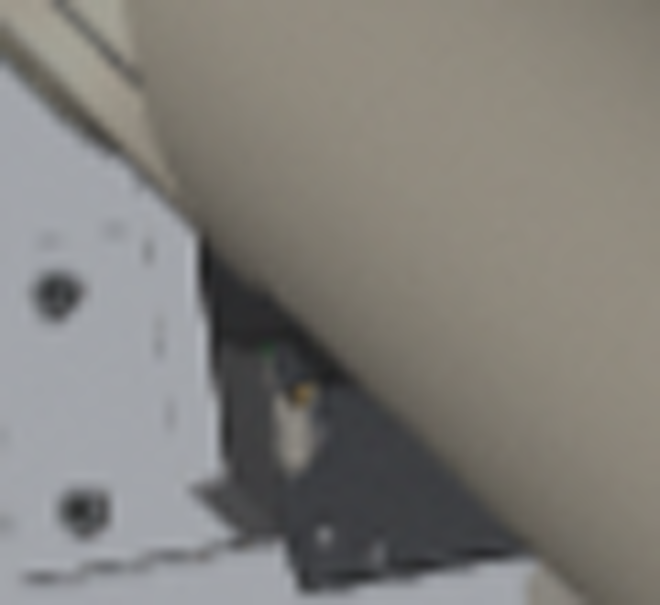

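Emit:
arm_command(
  commands=[
    [0, [0.0002, 0, 0], [0, 0, 0]],
    [0, [0.0004, 0, 0], [0, 0, 0]],
    [0, [0.0006, 0, 0], [0, 0, 0]],
    [0, [0.0008, 0, 0], [0, 0, 0]],
    [0, [0.001, 0, 0], [0, 0, 0]],
    [0, [0.001, 0, 0], [0, 0, 0]],
    [0, [0.001, 0, 0], [0, 0, 0]],
    [0, [0.001, 0, 0], [0, 0, 0]],
    [0, [0.001, 0, 0], [0, 0, 0]],
    [0, [0.001, 0, 0], [0, 0, 0]],
  ],
)

```text
time: 12.32
ee_pos: [0.5515, 0.2396, 0.1146]
eef_rot: [0.637, 0.771, -0.001, 0.001]
ft_force: [0.8, -8.0, -0.7]
width: 0.02
```

Emit:
arm_command(
  commands=[
    [0, [0.0003, 0, 0], [0, 0, 0]],
    [0, [0.0006, 0, 0], [0, 0, 0]],
    [0, [0.0009, 0, 0], [0, 0, 0]],
    [0, [0.0012, 0, 0], [0, 0, 0]],
    [0, [0.0015, 0, 0], [0, 0, 0]],
    [0, [0.0018, 0, 0], [0, 0, 0]],
    [0, [0.002, 0, 0], [0, 0, 0]],
    [0, [0.002, 0, 0], [0, 0, 0]],
    [0, [0.002, 0, 0], [0, 0, 0]],
    [0, [0.002, 0, 0], [0, 0, 0]],
  ],
)

```text
time: 13.15
ee_pos: [0.5516, 0.2399, 0.1144]
eef_rot: [0.637, 0.77, -0.002, 0.001]
ft_force: [1.2, -13.3, 1.8]
width: 0.0194
```

Emit:
arm_command(
  commands=[
    [0, [-0.001, 0, 0], [0, 0, 0]],
    [0, [-0.003, 0, 0], [0, 0, 0]],
    [0, [-0.006, 0, 0], [0, 0, 0]],
    [0, [-0.012, 0, 0], [0, 0, 0]],
    [0, [-0.02, 0, 0], [0, 0, 0]],
    [0, [-0.029, 0, -0.002], [0, 0, 0]],
    [0, [-0.037, 0, -0.006], [0, 0, 0]],
    [0, [-0.044, 0, -0.012], [0, 0, 0]],
    [0, [-0.049, 0, -0.018], [0, 0, 0]],
    [0, [-0.05, 0, -0.02], [0, 0, 0]],
  ],
)

```text
time: 13.98
ee_pos: [0.5613, 0.1923, 0.1361]
eef_rot: [0.637, 0.771, 0.0, 0.001]
ft_force: [0.5, -0.9, 0.0]
width: 0.0196
```

```bash
python3 -c "
from h import *
from bench import *
for n in('top','scene'):
    c=camera(n);np.save(n+'6.npy',c,allow_pickle=True)
    if n=='top':crop(c,195,130,120,100,6,'pics/t11.png')
    else:crop(c,165,150,110,90,7,'pics/s11.png')
plan([.47,-.05,.25],88)"
```

```text
t 14.0833 pos [0.5608 0.1934 0.1356] F [ 0.32  0.2  -0.07] w 0.0195037746940123 tiltz [ 1.4e-03  3.0e-04 -1.0e+00] hd 100.88982208466953
shift [-0.2219 -0.135  -0.1146] turn [ 1.40e-03 -2.00e-04  2.25e-01]
```

View pics/s11.png

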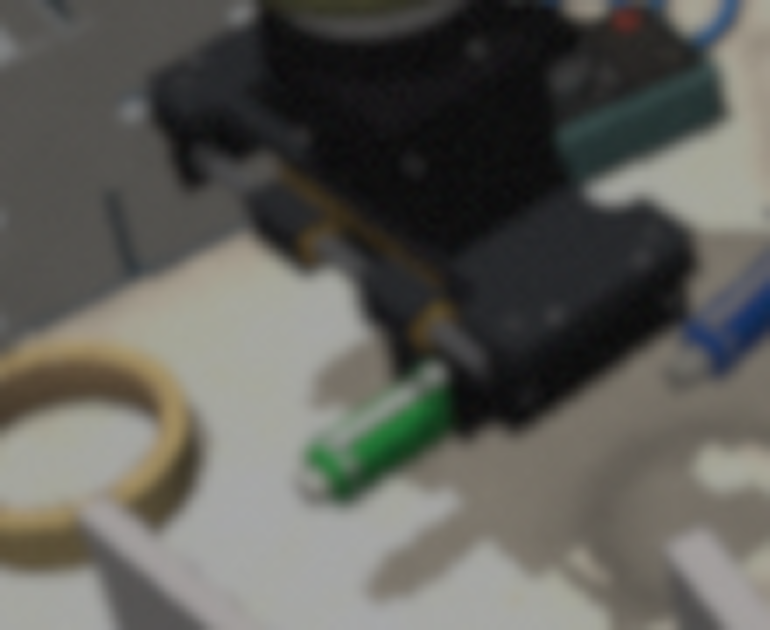

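View pics/t11.png

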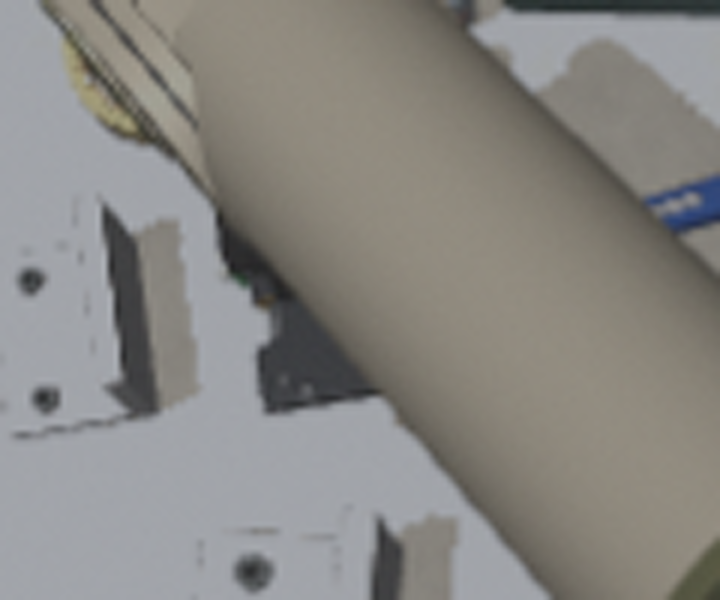

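Emit:
arm_command(
  commands=[
    [0, [-0.01, -0.006, -0.01], [0, 0, 0.01]],
    [0, [-0.03, -0.018, -0.027], [0, 0, 0.03]],
    [0, [-0.055, -0.033, -0.045], [0, 0, 0.06]],
    [0, [-0.082, -0.05, -0.063], [0, 0, 0.09]],
    [0, [-0.11, -0.067, -0.08], [0, 0, 0.12]],
    [0, [-0.138, -0.084, -0.095], [0, 0, 0.15]],
    [0, [-0.165, -0.1, -0.107], [0, 0, 0.175]],
    [0, [-0.188, -0.114, -0.114], [0, 0, 0.2]],
    [0, [-0.208, -0.126, -0.114], [0, 0, 0.22]],
    [0, [-0.222, -0.135, -0.114], [0, 0, 0.225]],
  ],
)

```text
time: 14.92
ee_pos: [0.4693, -0.0518, 0.2492]
eef_rot: [0.72, 0.694, -0.0, 0.001]
ft_force: [-0.5, -0.4, -1.1]
width: 0.0197
```

```bash
python3 -c "
from h import *
plan([.43,-.269,.15],88)"
```

```text
t 14.9167 pos [ 0.4693 -0.0518  0.2492] F [-0.54 -0.37 -1.09] w 0.01969460376446958 tiltz [ 9.0e-04 -1.3e-03 -1.0e+00] hd 87.87987082837726
shift [-0.2184 -0.0313  0.0995] turn [ 0.001   0.0012 -0.0021]
```

Emit:
arm_command(
  commands=[
    [0, [-0.01, -0.001, 0.003], [0, 0, 0]],
    [0, [-0.03, -0.004, 0.012], [0, 0, 0]],
    [0, [-0.055, -0.008, 0.024], [0, 0, 0]],
    [0, [-0.082, -0.012, 0.036], [0, 0, 0]],
    [0, [-0.11, -0.016, 0.05], [0, 0, 0]],
    [0, [-0.138, -0.02, 0.063], [0, 0, 0]],
    [0, [-0.165, -0.024, 0.076], [0, 0, 0]],
    [0, [-0.19, -0.027, 0.087], [0, 0, 0]],
    [0, [-0.209, -0.03, 0.096], [0, 0, 0]],
    [0, [-0.218, -0.031, 0.099], [0, 0, 0]],
  ],
)

```text
time: 15.75
ee_pos: [0.4304, -0.2683, 0.1478]
eef_rot: [0.72, 0.694, -0.0, -0.001]
ft_force: [-0.6, 1.0, -0.9]
width: 0.0195
```

```bash
python3 -c "
from h import *
from bench import *
for n in('top','scene'):
    c=camera(n);np.save(n+'7.npy',c,allow_pickle=True)
    if n=='top':crop(c,350,140,130,130,5,'pics/t12.png')
    else:crop(c,310,110,150,110,5,'pics/s12.png')
plan([.43,-.269,.0777],88)"
```

```text
t 15.85 pos [ 0.4312 -0.2671  0.1489] F [ 0.07  0.61 -1.44] w 0.01995055071684256 tiltz [-9.0e-04  1.3e-03 -1.0e+00] hd 87.96626549249828
shift [-0.002  -0.0011  0.0712] turn [-0.001  -0.0013 -0.0006]
```

View pics/s12.png

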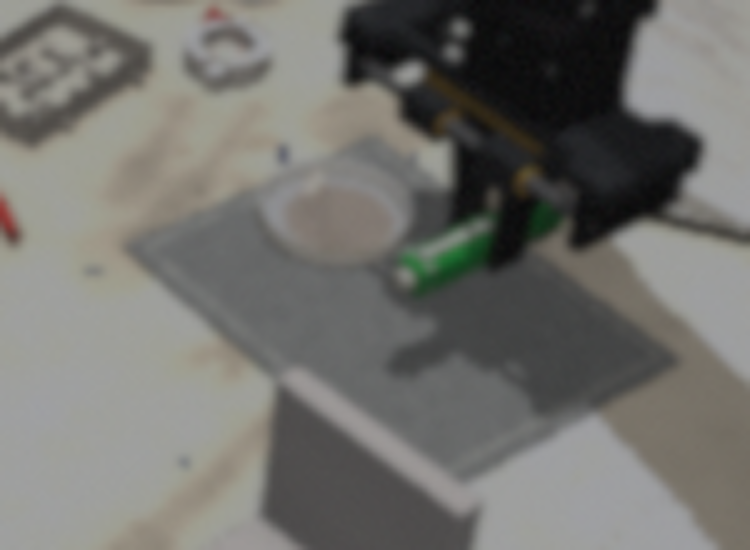

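View pics/t12.png

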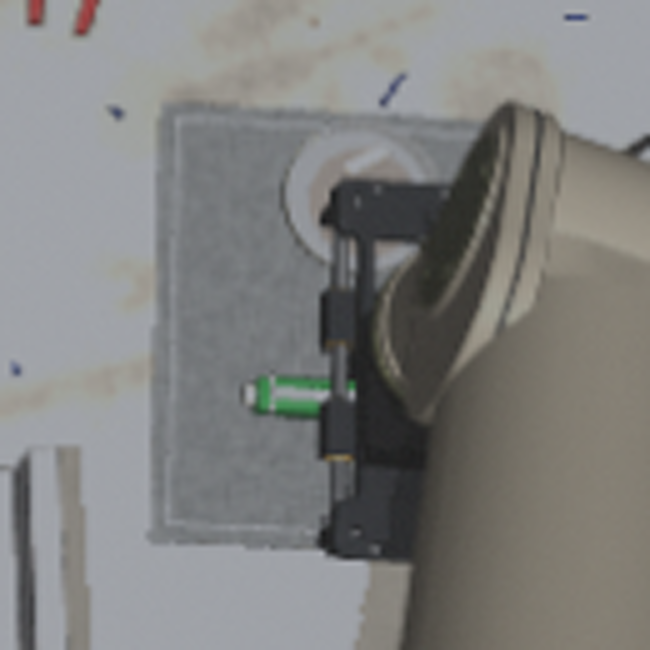

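Emit:
arm_command(
  commands=[
    [0, [-0.001, 0, 0.006], [0, 0, 0]],
    [0, [-0.001, 0, 0.015], [0, 0, 0]],
    [0, [-0.001, 0, 0.025], [0, 0, 0]],
    [0, [-0.001, 0, 0.035], [0, 0, 0]],
    [0, [-0.001, 0, 0.045], [0, 0, 0]],
    [0, [-0.001, 0, 0.053], [0, 0, 0]],
    [0, [-0.001, 0, 0.06], [0, 0, 0]],
    [0, [-0.001, 0, 0.065], [0, 0, 0]],
    [0, [-0.001, 0, 0.068], [0, 0, 0]],
    [0, [-0.001, 0, 0.069], [0, 0, 0]],
  ],
)

```text
time: 16.68
ee_pos: [0.4312, -0.2677, 0.0803]
eef_rot: [0.719, 0.695, -0.0, -0.0]
ft_force: [0.9, 0.1, -1.2]
width: 0.0195
```

Emit:
arm_command(
  commands=[
    [0, [0, 0, 0.0003], [0, 0, 0]],
    [0, [0, 0, 0.0006], [0, 0, 0]],
    [0, [0, 0, 0.0009], [0, 0, 0]],
    [0, [0, 0, 0.0012], [0, 0, 0]],
    [0, [0, 0, 0.0015], [0, 0, 0]],
    [0, [0, 0, 0.0018], [0, 0, 0]],
    [0, [0, 0, 0.002], [0, 0, 0]],
    [0, [0, 0, 0.002], [0, 0, 0]],
    [0, [0, 0, 0.002], [0, 0, 0]],
    [0, [0, 0, 0.002], [0, 0, 0]],
  ],
)

```text
time: 17.52
ee_pos: [0.4314, -0.2678, 0.0788]
eef_rot: [0.719, 0.695, -0.0, 0.0]
ft_force: [0.2, 0.9, -0.7]
width: 0.0195
```

```bash
python3 -c "
from h import *
from bench import *
c=camera('scene');np.save('scene8.npy',c,allow_pickle=True)
crop(c,360,130,90,70,8,'pics/s13.png')
plan([.43,-.269,.0777],88)"
```

```text
t 17.5667 pos [ 0.4314 -0.2678  0.0788] F [ 0.05 -0.39  0.06] w 0.019611095773293993 tiltz [ 1.e-04 -1.e-04 -1.e+00] hd 88.02880609476867
shift [-0.0012 -0.0013  0.0011] turn [0.0001 0.0001 0.0005]
```

View pics/s13.png

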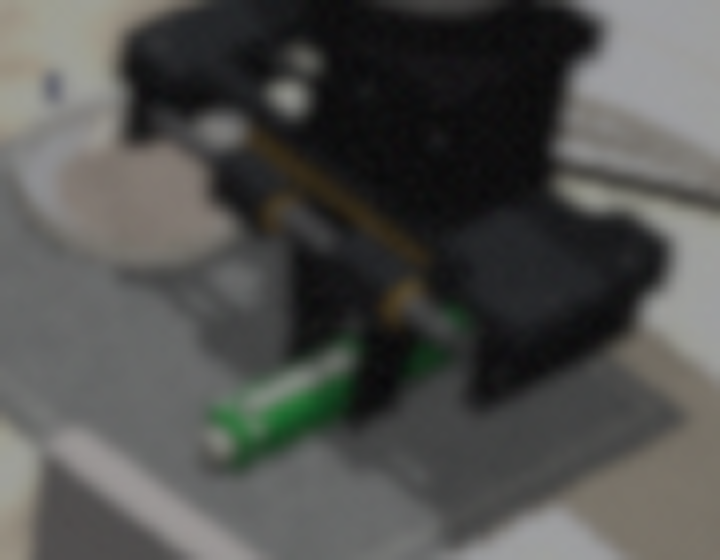

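Down 0.3 mm per row until I feel contact.

Emit:
arm_command(
  commands=[
    [0, [0, 0, 0.0003], [0, 0, 0]],
    [0, [0, 0, 0.0006], [0, 0, 0]],
    [0, [0, 0, 0.0009], [0, 0, 0]],
    [0, [0, 0, 0.0012], [0, 0, 0]],
    [0, [0, 0, 0.0012], [0, 0, 0]],
    [0, [0, 0, 0.0012], [0, 0, 0]],
    [0, [0, 0, 0.0012], [0, 0, 0]],
    [0, [0, 0, 0.0012], [0, 0, 0]],
    [0, [0, 0, 0.0012], [0, 0, 0]],
    [0, [0, 0, 0.0012], [0, 0, 0]],
  ],
)

```text
time: 18.4
ee_pos: [0.4314, -0.2679, 0.0777]
eef_rot: [0.719, 0.695, -0.0, 0.0]
ft_force: [-2.4, 1.3, 4.7]
width: 0.0195
```

Emit:
arm_command(
  commands=[
    [0, [0, 0, 0.0003], [0, 0, 0]],
    [0, [0, 0, 0.0006], [0, 0, 0]],
    [0, [0, 0, 0.0009], [0, 0, 0]],
    [0, [0, 0, 0.001], [0, 0, 0]],
    [0, [0, 0, 0.001], [0, 0, 0]],
    [0, [0, 0, 0.001], [0, 0, 0]],
    [0, [0, 0, 0.001], [0, 0, 0]],
    [0, [0, 0, 0.001], [0, 0, 0]],
    [0, [0, 0, 0.001], [0, 0, 0]],
    [0, [0, 0, 0.001], [0, 0, 0]],
  ],
)

```text
time: 19.23
ee_pos: [0.4314, -0.2678, 0.0776]
eef_rot: [0.719, 0.695, -0.0, 0.0]
ft_force: [-8.0, 3.7, 20.6]
width: 0.0198
```

Emit:
arm_command(
  commands=[
    [0, [0, 0, -0.0005], [0, 0, 0]],
    [0, [0, 0, -0.001], [0, 0, 0]],
    [0, [0, 0, -0.001], [0, 0, 0]],
    [22, [0, 0, -0.001], [0, 0, 0]],
    [25, [0, 0, -0.001], [0, 0, 0]],
    [30, [0, 0, -0.001], [0, 0, 0]],
    [35, [0, 0, -0.001], [0, 0, 0]],
    [45, [0, 0, -0.001], [0, 0, 0]],
    [50, [0, 0, -0.001], [0, 0, 0]],
    [50, [0, 0, -0.001], [0, 0, 0]],
  ],
)

```text
time: 20.07
ee_pos: [0.4314, -0.2678, 0.0775]
eef_rot: [0.719, 0.695, 0.0, 0.0]
ft_force: [0.0, -0.6, 0.0]
width: 0.0405
```

Emit:
arm_command(
  commands=[
    [50, [0, 0, 0], [0, 0, 0]],
    [50, [0, 0, 0], [0, 0, 0]],
    [50, [0, 0, -0.003], [0, 0, 0]],
    [50, [0, 0, -0.01], [0, 0, 0]],
    [50, [0, 0, -0.02], [0, 0, 0]],
    [50, [0, 0, -0.035], [0, 0, 0]],
    [50, [0, 0, -0.055], [0, 0, 0]],
    [50, [0, 0, -0.075], [0, 0, 0]],
    [50, [0, 0, -0.095], [0, 0, 0]],
    [50, [0, 0, -0.11], [0, 0, 0]],
  ],
)

```text
time: 20.9
ee_pos: [0.4319, -0.2679, 0.1904]
eef_rot: [0.719, 0.695, 0.0, 0.001]
ft_force: [0.8, -1.5, 0.6]
width: 0.043
```

Emit:
arm_command(
  commands=[
    [50, [0.01, 0, -0.01], [0, 0, 0]],
    [50, [0.025, 0, -0.025], [0, 0, 0]],
    [50, [0.045, 0, -0.04], [0, 0, 0]],
    [50, [0.07, 0, -0.055], [0, 0, 0]],
    [50, [0.095, 0, -0.07], [0, 0, 0]],
    [50, [0.12, 0, -0.08], [0, 0, 0]],
    [50, [0.145, 0, -0.08], [0, 0, 0]],
    [50, [0.165, 0, -0.08], [0, 0, 0]],
    [50, [0.175, 0, -0.08], [0, 0, 0]],
    [50, [0.18, 0, -0.08], [0, 0, 0]],
  ],
)

```text
time: 21.73
ee_pos: [0.4374, -0.086, 0.2678]
eef_rot: [0.718, 0.696, -0.0, 0.0]
ft_force: [0.0, -0.2, -0.6]
width: 0.0437
```

```bash
python3 -c "
from h import *
from bench import *
for n in('top','scene'):
    c=camera(n);np.save(n+'9.npy',c,allow_pickle=True)
    if n=='top':crop(c,370,150,100,110,6,'pics/t14.png');cv2.imwrite('pics/top14.png',c['pixels'][:,:,::-1])
    else:crop(c,330,120,120,90,6,'pics/s14.png');cv2.imwrite('pics/scene14.png',c['pixels'][:,:,::-1])
plan([.43,-.269,.0777],88)"
```

```text
t 21.8333 pos [ 0.4374 -0.0877  0.2676] F [-0.88  0.56 -0.8 ] w 0.04311836504256383 tiltz [-1.e-04 -4.e-04 -1.e+00] hd 88.07607944962686
shift [-0.1814 -0.0013  0.19  ] turn [-0.0001  0.0004  0.0013]
```

View pics/t14.png

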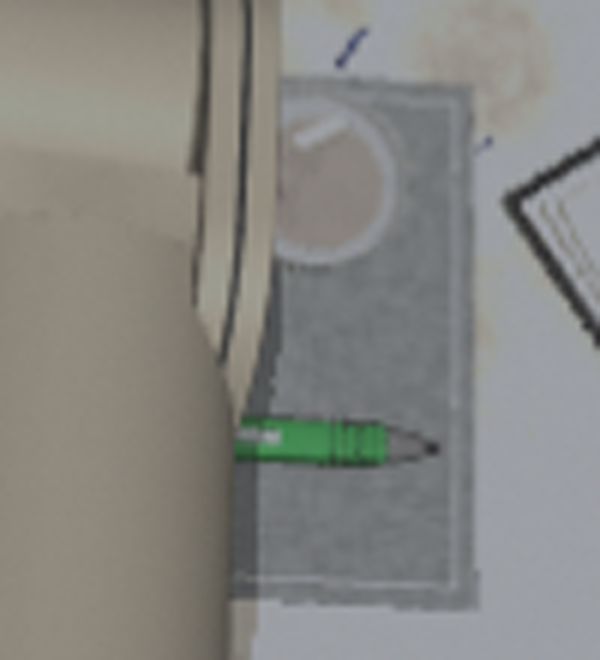

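View pics/s14.png

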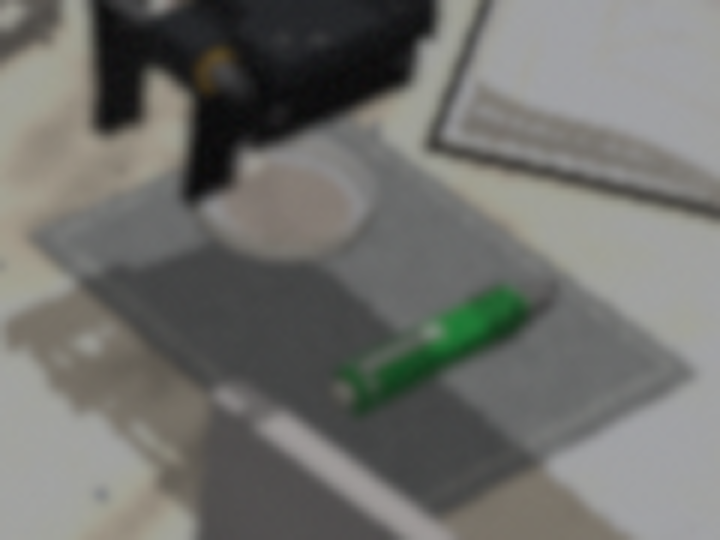

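View pics/top14.png

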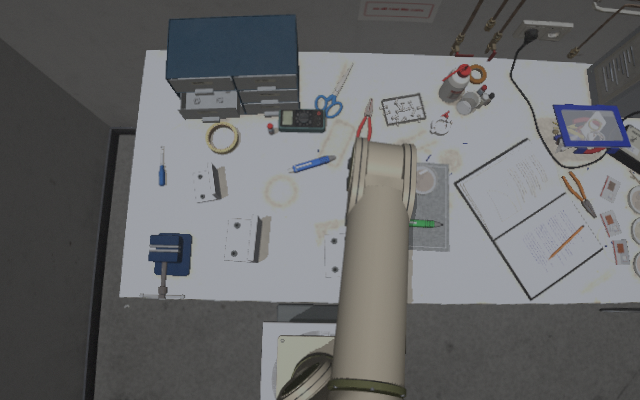

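```bash
python3 -c "
from bench import *
print(close_job())"
```

```text
the job is handed in; nothing more can be done
None
```

The green marker's button is pushed fully in and its nib is out. The marker is lying flat on the near half of the grey mat, and I handed the job in at about 22 s.

- **Pick-up:** I gripped the marker across the middle of its barrel at 30 N, raised to 40 N before the push. It did not slip or drop at any point.
- **Button push:** I pushed the button against the front face of the smallest bench stop. The force stayed at about 3–4 N through the travel, then rose to 13 N while the tool moved less than 0.5 mm. I took that as the hard stop. Afterwards the cameras showed the button much shorter and the dark nib beyond the nose.
- **Laying down:** The marker touched the mat at the height I expected. My last downward step pressed harder than I meant, reaching about 21 N at the wrist. I backed off before opening the fingers, and the wrist force read about zero after release.
- **Last pictures:** The marker lies along the mat's y, flat and well clear of the dish. The blue marker and the dish look to be where they started. The arm hid part of the dish in the top view, so I compared only its visible right edge, which matched. The arm is raised well away and touching nothing.
- **Disagreement:** The two cameras differed by about 4–5 mm on the button tip's position. I used contact force rather than position for the final push.

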